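# Set the honey-jar warmer and hold its start knob in

### The job

Get the jar warmer going: first slide its red slider until the white line stands in line with the green mark, and let go of it. Then pick up the loose black knob, turn it so that the flat in its socket matches the flat of the brass spindle, push it fully onto the spindle and press on, so that the sprung spindle goes right in; finish while still holding the knob pressed in with the gripper. Leave the jars, the lid and the brush where they are.

Things in the scene. Friction and masses are not known exactly. Their poses are not given: they have to be found in the camera images.
- warmer: low aluminium jar warmer, 240 x 440 mm, top 60 mm above the table, turned up to 0.2 rad. Origin: centre of its underside; x points away from the robot, y to the left, z up. Left half (+y): dark warming plate with three honey jars. Right half (-y): pale control panel with the slider (robot's side) and the spindle (far side). It is fixed to the table
- slider (a joint): position of the red slider along its track in m, 0 at the right end (-y of the warmer) to 0.12 at the left end, growing along the warmer's +y; friction about 1.5 N, it stays where it is left
- slider_top (a point): centre of the top face of the red slider grip, a block 28 mm (warmer's x) by 20 mm (warmer's y) by 40 mm high with a white line across the middle of its top; its top stands 54.5 mm above the panel, on a dark track 40 mm wide, 170 mm long and 14 mm high that runs along the warmer's y
- mark: green mark on the panel beside the track, on the side away from the robot, 22 mm (warmer's x) by 12 mm (along the track, y) by 6 mm high, fixed. Origin: centre of its underside; axes as the warmer's. The slider is set when its white line (the slider's middle) is level with this bar along the track, that is within the bar's 12 mm
- bezel: round black collar, 42 mm across, 6 mm high, fixed on the panel around the spindle. Origin: centre of its underside; z up; its x axis points to the side where the spindle's flat is, shown by a white tick on the collar
- spindle_tip (a point): centre (axis) of the upper end of the upright brass spindle, 30 mm above the collar's top when not pressed; it moves with the spindle. The spindle is 18 mm in diameter with one flat, 4.5 mm from the axis, facing the bezel's +x; the last 4 mm taper in by 2.2 mm all round. It does not turn
- spindle (a joint): how far the spindle is pressed down, in m: 0 when free to 0.010 at its stop. Spring: about 6 N to start moving, about 13 N at the stop; it comes back up when let go, and the knob's own weight does not press it
- knob: loose black knob standing on the table, socket down: skirt 46 mm across (z 0 to 24 mm), grip bar on top, 56 mm tall in all, about 80 g. Origin: centre of its underside; z up; +x to the side of the socket's flat, shown by a white stripe on that end of the bar. It fits the spindle when knob x and bezel x point the same way, within about 0.1 rad
- knob_grip (a point): point on the knob's axis 46 mm above its underside, in the grip bar, which is 44 mm long (knob's x), 14 mm thick (y) and spans z 24 to 56 mm above the underside
- knob_socket (a point): centre of the ceiling of the D-shaped socket in the knob's underside: 18 mm deep, 20.4 mm in diameter, flat 5.7 mm from the axis on the knob's +x side. It meets the spindle tip when the knob is fully on; the knob's underside is then 12 mm above the collar, and 2 mm above it with the spindle fully pressed
- jar0: honey jar with brass lid on the warming plate, 80 mm across, 110 mm tall, loose; leave it. Origin: centre of its underside
- jar1: honey jar, pale, as jar0, on the warming plate; leave it
- jar2: honey jar, as jar0, on the warming plate; leave it
- jar_lid: loose brass jar lid lying on the table to the right, 70 mm across, 15 mm high; leave it. It and the knob swap places from start to start
- empty_jar: empty glass jar, 76 mm across, 100 mm tall, on the table to the right, beyond the lid and the knob; leave it
- brush: red-handled label brush lying on the table to the left, between the warmer and the robot; leave it

How it is judged:
By the outcome, as a careful person would: the job done as asked, in the order asked, and still so for the second after the job is handed in, while the arm keeps its last pose, push and grip.
It also fails if it takes over 54 s, if anything falls off the work surface, if the arm or the gripper's body presses on something with over 40 N, if the wrist force passes 120 N, or if a joint passes its speed limit or range.

### The arm

A 6-joint arm with a two-finger parallel gripper is mounted at the origin on the work surface. World frame = base frame: x ahead of the robot, y to its left, z up, the work surface at z = 0. Lengths are in m, angles in degrees, forces in N, time in s.
With the tool pointing down it reaches from about 0.4 to 0.825 m from the base axis. Payload 7 kg.
Tool frame: the origin (TCP) lies on the centre line of the jaws, within the pads' length; the fingertips stand 19 mm ahead of it and the grasp point (between the pads) is the TCP (r.tip_extent is the distance from the TCP to the fingertips, in m); z points along the fingers, y is the line along which they close (so a half turn about z gives the same grasp; the last joint's range is limited). The gripper opens to 88 mm and grips with 3 to 60 N. Pads are 19 mm wide; open, the fingers measure 130 mm over their backs; the gripper's body (78 mm by 193 mm) begins 47 mm behind the grasp point.
Start: joints at [91.049, 20.546, 0.682, 0, -70.136, -16.507], TCP at [0.18, 0.651, 0.246] pointing down, gripper open.
Joint ranges: [-176.03, 176.03], [-82.01, 121.73], [-58.28, 71.71], [-173.87, 95.51], [-174.79, -0.11], [-173.66, 173.66]. Speed limits (degrees/s): [136.94, 136.94, 172.46, 180, 180, 180].

### API

Orientations are given as [roll, pitch, yaw] about the fixed x, y, z axes, in that order (R = Rz(yaw) Ry(pitch) Rx(roll)).
In Python, from plant import r gives the robot as it stands. The module is installed in compiled form; this text tells all that it offers.
- The arm moves only by the tool jog_arm, never from a script. Its argument "deltas" is a list that holds one entry, the list of rows, each a list of 5 numbers: the opening, from -1 (shut) to 1 (fully open), then the shift along the world's x, y, z in cm, then the turn about the world's z in rad. In form: [[[claw, dx, dy, dz, turn], ...]]. A call has 1 to 8 rows; each row shifts and turns the commanded pose from where the row before left it; what a row does not reach is not made up. A row lasts 1/8 s, in which the tool goes at most 62.5 mm and 10.7 degrees, less where a joint would pass 70% of its speed; a pose out of reach is approached as far as the arm can. A call with a gripper value outside its range is refused whole. The fingers move at their own pace and stop on an object; "force" is the grip in N (left out, the last holds). Time passes only in rows, so rows that do not move let the fingers close. It gives the time, the measured TCP pose, the force, the opening and the grip force at its end, in the units of the state.
- r.get_state(): the state, without advancing time (a new reading comes with each control period).
- r.capture(name): name is "scene" or "top" or "wrist"; returns the picture (400x640x3 uint8, blue, green, red); there is no depth.
- r.camera_info(name): a dict with "fx", "fy", "cx", "cy" (pixels), "k1" (the pictures are not rectified: a ray, as slopes to the right and down, at radius r is drawn at 1 + k1 r^2 times it, then the intrinsics apply), "view" (4x4, takes a point from world to camera coordinates). Camera axes: x right, y up, looking along -z (the intrinsics and any distortion apply to the point x, -y, -z); pixel columns grow to the right and rows downward; lengths in m; the calibration is good to about 2 mm. A picture is of the moment at which its call begins: read the wrist's pose just before it. camera_info takes no time and is no camera call; for the wrist camera it gives the pose at the moment of the call.
- r.close_job(): hands the job in; it is judged then, once.
The state is a dict: "time_s": time; "joints": joint angles; "qd": joint speeds; "joint_torque": joint torques, N m; "tcp_pos": TCP position; "eef_rot": TCP orientation; "contact_force": force on the tool from outside, world axes, zero at the start; "moment": the same for the moment, N m; "gripper_width": finger opening in m; "gripper_force": force on a finger pad.
Only numpy, scipy, OpenCV 4.12 (cv2) and the standard library are available. Lean on these libraries where they do the work, as an engineer would, in place of code of your own. Each camera call takes 0.05 s, during which the arm holds its last target. There are 200 camera calls.

## Working session

There is one attempt and no reset: what is moved stays moved. The work goes in short steps, Python scripts to look and compute and a tool call to move; the robot and the scene stay as the last step left them, time stands still between calls to the robot, and variables do not carry over. Pictures are saved under pics/ and viewed, at most 10 in all, crops included, and the job is handed in when it is done.

Besides the shell and the picture viewer there is one more tool, called after "Emit:" in YAML: its name, and indented under it one key for each argument. jog_arm: Moves the arm, as the interface text tells. Its arguments: {"type":"object","properties":{"deltas":{"type":"array"},"force":{"type":"number"}},"required":["deltas"]}

```bash
mkdir -p pics; cat > h.py <<'E'
import numpy as np, cv2
from plant import r
def ray(name,px,info=None):
    c=info or r.camera_info(name); V=np.array(c["view"])
    d=np.array([(px[0]-c["cx"])/c["fx"],(px[1]-c["cy"])/c["fy"]])
    u=d.copy()
    for _ in range(20): u=d/(1+c["k1"]*(u@u))
    R=V[:3,:3]; o=-R.T@V[:3,3]
    v=R.T@np.array([u[0],-u[1],-1]); return o,v/np.linalg.norm(v)
def plane(name,px,z,info=None):
    o,v=ray(name,px,info); return o+v*(z-o[2])/v[2]
def tri(rays):
    A=np.zeros((3,3));b=np.zeros(3)
    for o,v in rays:
        P=np.eye(3)-np.outer(v,v);A+=P;b+=P@o
    p=np.linalg.solve(A,b); return p,[np.linalg.norm((np.eye(3)-np.outer(v,v))@(p-o)) for o,v in rays]
def proj(name,p,info=None):
    c=info or r.camera_info(name); q=np.array(c["view"])@np.append(p,1)
    u=np.array([q[0],-q[1]])/-q[2]; u=u*(1+c["k1"]*(u@u)); return u*[c["fx"],c["fy"]]+[c["cx"],c["cy"]]
E
python3 - <<'E'
from h import *
for n in("scene","top"):
    im=r.capture(n); cv2.imwrite(f"pics/{n}0.png",im)
    c=r.camera_info(n);V=np.array(c["view"]);print(n,c["fx"],c["k1"],-V[:3,:3].T@V[:3,3])
print(r.get_state())
E
```

```text
scene 379.238503357321 0.02266093547343164 [ 1.0319541  -0.4228837   0.67969067]
top 394.1922578897775 -0.008101589392789904 [ 0.44031166 -0.00136862  1.05287365]
{'time_s': 0.1, 'joints': array([ 9.10466745e+01,  2.05867079e+01,  6.37360499e-01, -1.67153906e-02,
       -7.01369920e+01, -1.65081161e+01]), 'qd': array([-0.04189164, -0.04658273,  0.18561092,  0.13984259,  0.02233124,
       -0.08818385]), 'joint_torque': array([-2.08049451e-04, -5.84164417e+01,  2.93751258e+01,  7.01559439e+00,
        1.01602662e-02, -5.22772507e-05]), 'tcp_pos': array([0.17985522, 0.65015254, 0.24471398]), 'eef_rot': array([ 1.79912754e+02, -9.46895774e-03, -1.54671257e+01]), 'contact_force': array([-0.10251529,  0.38622014,  0.44147777]), 'moment': array([-0.01935246,  0.04178411, -0.0476882 ]), 'gripper_force': 0.0, 'gripper_width': 0.0875431376790641}
```

View pics/scene0.png

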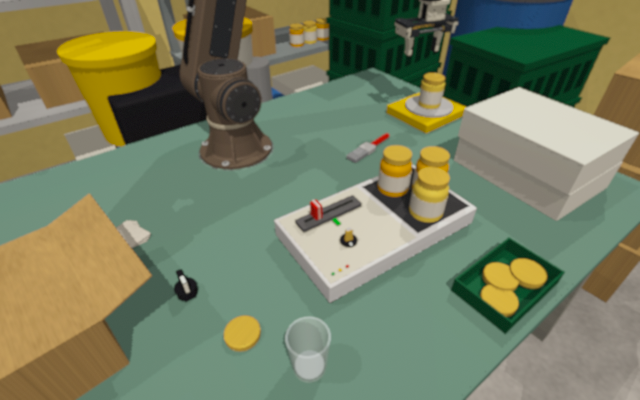

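View pics/top0.png

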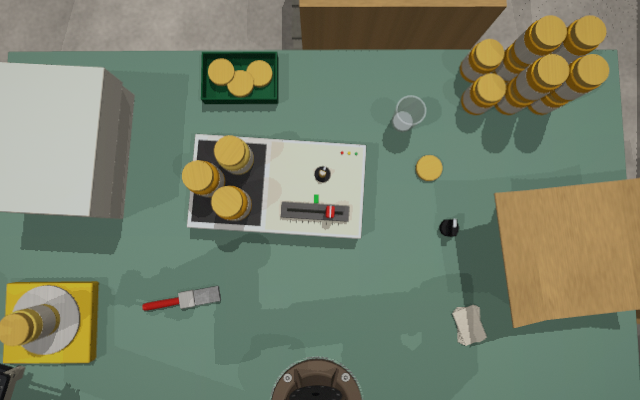

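The scene view shows the knob at (185,288), the red slider at (316,210), the green mark at (337,222) and the spindle at (348,238). In the top view they are at (449,228), (330,212), (316,199) and (322,174). A cardboard box stands right of the knob. Next I'll take the masks and crops.

```bash
cat > m.py <<'E'
from h import *
def blobs(im,name,m,x0,y0,x1,y1,mn=4):
    k=np.zeros(m.shape,np.uint8);k[y0:y1,x0:x1]=m[y0:y1,x0:x1]*255
    n,l,s,c=cv2.connectedComponentsWithStats(k)
    return [(c[i].round(2).tolist(),s[i].tolist()) for i in range(1,n) if s[i][4]>=mn]
E
python3 - <<'E'
from m import *
W={"scene":dict(sl=(300,190,335,230),gr=(325,212,345,232),be=(335,225,362,252),kn=(168,262,205,305)),
   "top":dict(sl=(315,198,345,225),gr=(308,190,325,206),be=(308,160,338,188),kn=(432,212,466,244))}
tiles=[]
for n in W:
    im=cv2.imread(f"pics/{n}0.png").astype(int);b,g,rd=im[...,0],im[...,1],im[...,2];hi=im.max(2);lo=im.min(2)
    print(n,"red",blobs(im,n,(rd>g+60)&(rd>b+60),*W[n]["sl"]))
    print(n,"green",blobs(im,n,(g>rd+50)&(g>b+30),*W[n]["gr"]))
    print(n,"bezel dark",blobs(im,n,hi<80,*W[n]["be"]))
    print(n,"brass",blobs(im,n,(rd>b+50),*W[n]["be"]))
    print(n,"knob dark",blobs(im,n,hi<60,*W[n]["kn"]))
    print(n,"knob white",blobs(im,n,lo>140,*W[n]["kn"]))
    for k in("sl","be","kn"):
        x0,y0,x1,y1=W[n][k]; tiles.append(cv2.resize(im[y0:y1,x0:x1].astype(np.uint8),(260,260*1),interpolation=cv2.INTER_NEAREST))
cv2.imwrite("pics/t.png",np.vstack([np.hstack(tiles[:3]),np.hstack(tiles[3:])]))
# warmer corners on top view z=.06
for p in((196,136),(366,146),(361,237),(188,229)): print(plane("top",p,.06).round(3))
# box edge
print("box", [tri([ray("top",a),ray("scene",b)])[0].round(3) for a,b in(((496,193),(150,274)),((514,325),(87,197)))])
E
```

```text
scene red [([320.05, 208.59], [315, 200, 8, 18, 39]), ([314.31, 210.46], [310, 202, 9, 18, 118])]
scene green [([335.83, 221.08], [332, 218, 9, 7, 36])]
scene bezel dark [([343.71, 241.17], [341, 235, 8, 11, 42]), ([353.95, 240.65], [352, 237, 4, 8, 20])]
scene brass [([348.27, 235.55], [344, 230, 10, 12, 93])]
scene knob dark [([179.29, 272.68], [177, 270, 6, 7, 28]), ([185.92, 289.97], [174, 277, 24, 24, 313])]
scene knob white [([184.03, 282.75], [180, 276, 9, 16, 61])]
top red [([327.43, 211.12], [326, 206, 4, 12, 42]), ([332.36, 211.38], [331, 206, 4, 12, 42])]
top green [([315.78, 198.16], [314, 194, 5, 9, 37])]
top bezel dark [([321.75, 174.61], [315, 167, 15, 15, 137])]
top brass [([322.11, 174.78], [319, 173, 7, 4, 9])]
top knob dark [([448.04, 228.2], [439, 219, 20, 18, 249])]
top knob white [([454.77, 222.73], [453, 219, 4, 8, 22])]
[0.692 0.302 0.06 ]
[ 0.663 -0.133  0.06 ]
[ 0.431 -0.116  0.06 ]
[0.454 0.318 0.06 ]
box [array([ 0.528, -0.407,  0.175]), array([ 0.234, -0.441,  0.167])]
```

View pics/t.png

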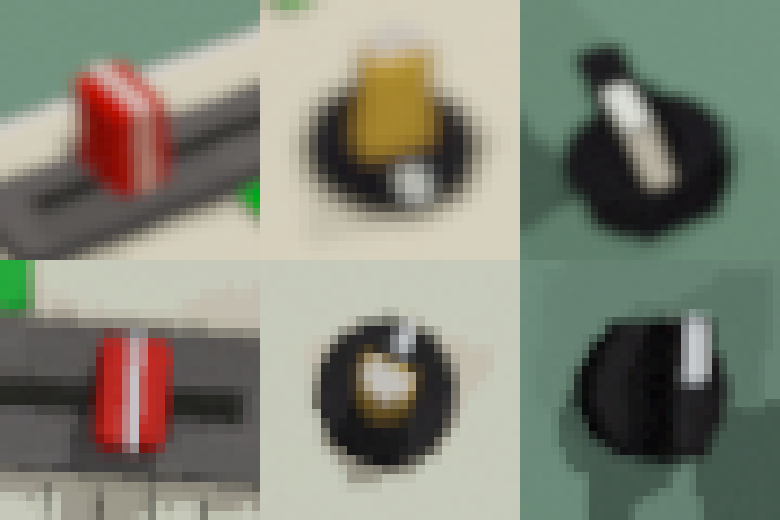

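The tile shows the slider's white line upright at about (330,211) in the top view. The bezel tick points up and slightly right, and the knob's white stripe is at (455,222), with the bar running roughly along the image vertical. Next I compute 3D points.

```bash
python3 - <<'E'
from h import *
T=lambda a,b:tri([ray("top",a),ray("scene",b)])
f=lambda t:(t[0].round(4).tolist(),np.round(t[1],4).tolist())
# white line top-mid: scene line from tile (90,75)->(150,110) of 35x40 crop
print("slider top",f(T((329.9,211.3),(316.3,203))), plane("top",(329.9,211.3),.1145).round(4))
print("mark",f(T((315.8,198.2),(335.9,221))),plane("top",(315.8,198.2),.066).round(4),plane("scene",(335.9,221),.066).round(4))
print("spindle tip",f(T((322.4,174.2),(348.6,230.8))),plane("top",(322.4,174.2),.096).round(4))
print("bezel",plane("top",(321.75,174.3),.066).round(4),plane("scene",(348.6,240.2),.066).round(4))
print("tick",plane("top",(323.4,169),.066).round(4),plane("scene",(351,244.5),.066).round(4))
print("knob stripe end",f(T((454.8,219.5),(184.5,283.5))))
print("stripe inner",f(T((454.7,226),(181.3,277))))
print("knob skirt",plane("top",(448,228.2),.024).round(4),plane("scene",(186,290.5),.024).round(4))
for p in((230,151),(200,177),(231,203)): print("jar",plane("top",p,.17).round(3))
E
```

```text
slider top ([0.4937, -0.0359, 0.1139], [0.001, 0.001]) [ 0.4931 -0.0367  0.1145]
mark ([0.529, -0.0037, 0.065], [0.0003, 0.0003]) [ 0.5291 -0.0035  0.066 ] [ 0.5296 -0.0047  0.066 ]
spindle tip ([0.5878, -0.0186, 0.0874], [0.002, 0.002]) [ 0.5853 -0.02    0.096 ]
bezel [ 0.5896 -0.019   0.066 ] [ 0.5956 -0.0215  0.066 ]
tick [ 0.6031 -0.0233  0.066 ] [ 0.6088 -0.0258  0.066 ]
knob stripe end ([0.4736, -0.356, 0.0524], [0.0011, 0.0011])
stripe inner ([0.4568, -0.3547, 0.0554], [0.0004, 0.0004])
knob skirt [ 0.4515 -0.3484  0.024 ] [ 0.4684 -0.3565  0.024 ]
jar [0.629 0.191 0.17 ]
jar [0.57  0.258 0.17 ]
jar [0.51  0.187 0.17 ]
```

Emit:
jog_arm:
  deltas:
    - [[1, 2, -4.3, 0.2, -0.085], [1, 2, -4.3, 0.2, -0.085], [1, 2, -4.3, 0.2, -0.085], [1, 2, -4.3, 0.2, -0.085], [1, 2, -4.3, 0.2, -0.085], [1, 2, -4.3, 0, -0.085], [1, 2, -4.3, 0, -0.085], [1, 2, -4.3, 0, -0.085]]

```text
time_s: 1.1
tcp_pos: [0.3402, 0.3049, 0.2554]
eef_rot: [180.0, 0.0, -54.6]
contact_force: [0.9, 0.7, -0.7]
gripper_width: 0.0878
gripper_force: 0.0
```

Emit:
jog_arm:
  deltas:
    - [[1, 2, -4.3, 0, -0.085], [1, 2, -4.3, 0, -0.085], [1, 2, -4.3, 0, -0.085], [1, 2, -4.3, 0, -0.085], [1, 2, -4.3, 0, -0.085], [1, 2, -4.3, 0, -0.085], [1, 1.7, -4.3, 0, -0.085], [1, 1.7, -4.3, 0, -0.085]]

```text
time_s: 2.1
tcp_pos: [0.4941, -0.039, 0.2554]
eef_rot: [180.0, 0.0, -93.5]
contact_force: [-0.7, 0.4, 1.0]
gripper_width: 0.0877
gripper_force: 0.0
```

Emit:
jog_arm:
  deltas:
    - [[0.3, 0, 0, -1, 0], [0.3, 0, 0, 0, 0]]
  force: 15

```text
time_s: 2.35
tcp_pos: [0.493, -0.0377, 0.2444]
eef_rot: [179.9, -0.0, -93.4]
contact_force: [-1.2, 1.0, -0.6]
gripper_width: 0.0728
gripper_force: 0.0
```

```bash
python3 - <<'E'
from h import *
print({k:np.round(v,4) for k,v in r.get_state().items()})
im=r.capture("wrist");cv2.imwrite("pics/w1.png",im)
c=r.camera_info("wrist");V=np.array(c["view"]);print((-V[:3,:3].T@V[:3,3]).round(3), c)
for p in((.4937,-.0359,.1145),(.529,-.0037,.066),(.5878,-.0186,.09)): print(proj("wrist",p,c).round(1))
E
```

```text
{'time_s': np.float64(2.35), 'joints': array([ 1.84263e+01,  3.47870e+00, -2.15026e+01, -3.38000e-02,
       -6.51562e+01, -2.18319e+01]), 'qd': array([ 1.4968, -0.9339,  0.7423,  0.4223, -0.7005, -0.0344]), 'joint_torque': array([-8.58500e-01, -3.26580e+01,  2.81807e+01,  6.73350e+00,
        1.87600e-01,  8.10000e-03]), 'tcp_pos': array([ 0.493 , -0.0377,  0.2444]), 'eef_rot': array([ 1.79861e+02, -2.27000e-02, -9.34198e+01]), 'contact_force': array([-1.219 ,  1.0255, -0.6156]), 'moment': array([ 0.0436, -0.0367, -0.0419]), 'gripper_force': np.float64(0.0), 'gripper_width': np.float64(0.0728)}
[ 0.49  -0.105  0.385] {'fx': 330.7645885747723, 'fy': 330.7645885747723, 'cx': 320.29392857698434, 'cy': 198.49225712424948, 'k1': 0.023487525591558114, 'view': array([[-0.99828306,  0.05854379,  0.00188591,  0.49444545],
       [-0.05713037, -0.96606718, -0.25189348,  0.02384801],
       [-0.01292489, -0.25156874,  0.96775313, -0.39273208],
       [ 0.        ,  0.        ,  0.        ,  1.        ]])}
[319.9 196.7]
[286.9 217.7]
[220.1 214. ]
```

View pics/w1.png

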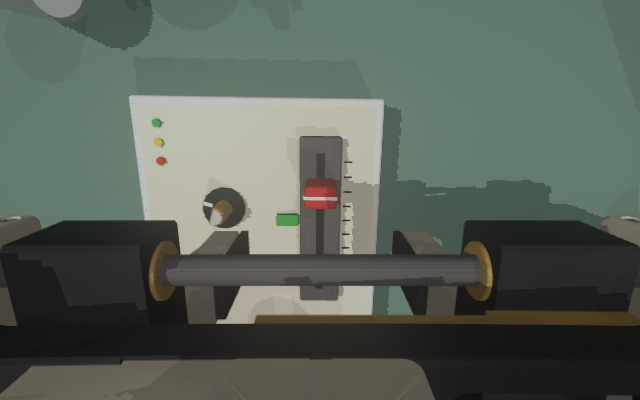

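Wrist view: slider line at (320,198), green mark at (288,220), bezel at (224,208) with its tick at (208,205) and the spindle tip at about (216,215). The panel is free around the slider. I'll measure these by mask from this pose, from which the arm has not moved.

```bash
python3 - <<'E'
from m import *
import json
c=r.camera_info("wrist"); json.dump({k:np.array(v).tolist() for k,v in c.items()},open("c1.json","w"))
im=cv2.imread("pics/w1.png").astype(int);b,g,rd=im[...,0],im[...,1],im[...,2];hi=im.max(2);lo=im.min(2)
R=blobs(im,"w",(rd>g+60)&(rd>b+60),295,170,345,215);G=blobs(im,"w",(g>rd+50)&(g>b+30),270,205,305,235)
L=blobs(im,"w",(lo>140),304,185,337,210);D=blobs(im,"w",(hi<75),195,180,255,230);K=blobs(im,"w",(lo>150)&(hi-lo<25),200,185,240,212);B=blobs(im,"w",(rd>b+60)&(hi>100),200,195,240,228)
for n,q in zip("RGLDKB",(R,G,L,D,K,B)): print(n,q)
W=np.array([[.998,-.066],[.066,.998]]) # warmer axes from top edge, columns x,y -> rough
g=plane("w",G[0][0],.066,c); l=plane("w",L[0][0],.1145,c); print("mark",g.round(4),"line",l.round(4))
# two-view check of the slider height
print("tri",tri([ray("w",L[0][0],c),ray("top",(329.9,211.3))]))
for p in((131,97),(383,101)): print("corner",plane("w",p,.06,c).round(4))
print("bezel",plane("w",D[0][0],.066,c).round(4))
cv2.imwrite("pics/w1c.png",cv2.resize(im[180:235,190:345].astype(np.uint8),None,fx=5,fy=5,interpolation=cv2.INTER_NEAREST))
E
```

```text
R [([319.28, 191.7], [305, 187, 31, 10, 288]), ([319.61, 204.31], [305, 200, 31, 9, 245])]
G [([287.0, 220.0], [277, 215, 21, 11, 231])]
L [([318.9, 198.09], [304, 197, 33, 3, 91])]
D [([228.21, 204.32], [205, 188, 40, 40, 728]), ([207.2, 211.49], [204, 206, 8, 14, 70])]
K [([212.18, 192.15], [200, 185, 40, 27, 289])]
B [([215.83, 210.11], [212, 208, 10, 6, 18])]
mark [ 0.5292 -0.0012  0.066 ] line [ 0.4947 -0.0348  0.1145]
tri (array([ 0.49365838, -0.03640539,  0.12031988]), [np.float64(0.0009000343330697556), np.float64(0.0009000343330698461)])
corner [ 0.6645 -0.1281  0.06  ]
corner [ 0.4298 -0.1114  0.06  ]
bezel [ 0.5864 -0.0212  0.066 ]
```

View pics/w1c.png

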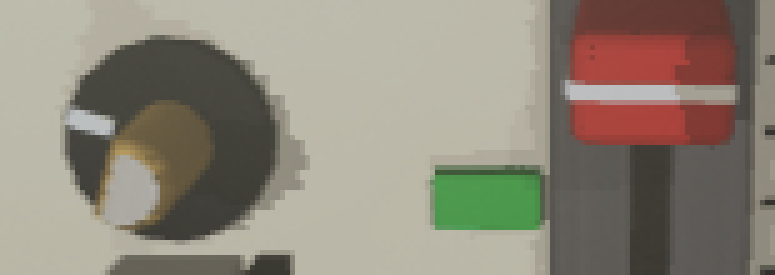

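The crop shows the red slider with its line at about (320,198), the green mark at (287,220), a bezel centred near (224,207) with the tick at (208,204), and the spindle top at about (216,217). I'll grip the slider across its x sides.

Emit:
jog_arm:
  deltas:
    - [[0.3, 0.1, 0.2, -3, 0], [0.3, 0, 0, -3, 0], [0.3, 0, 0, -3, 0], [0.3, 0, 0, -2.5, 0], [0.3, 0, 0, -1.5, 0], [0.3, 0, 0, -1.2, 0], [0.3, 0, 0, 0, 0]]

```text
time_s: 3.28
tcp_pos: [0.4947, -0.0352, 0.1032]
eef_rot: [180.0, -0.0, -93.3]
contact_force: [0.2, 1.1, 0.5]
gripper_width: 0.0567
gripper_force: 0.0
```

Emit:
jog_arm:
  deltas:
    - [[-0.6, 0, 0, 0, 0], [-0.6, 0, 0, 0, 0], [-0.6, 0, 0, 0, 0], [-0.6, 0, 0, 0, 0], [-0.6, 0, 0, 0, 0], [-0.6, 0, 0, 0, 0]]
  force: 10

```text
time_s: 4.03
tcp_pos: [0.4933, -0.0358, 0.1036]
eef_rot: [179.8, -0.0, -93.4]
contact_force: [-6.2, 1.9, 7.4]
gripper_width: 0.0278
gripper_force: 10.0
```

Emit:
jog_arm:
  deltas:
    - [[-0.6, 0.04, 0.6, 0, 0], [-0.6, 0.04, 0.6, 0, 0], [-0.6, 0.04, 0.6, 0, 0], [-0.6, 0.04, 0.6, 0, 0], [-0.6, 0.04, 0.6, 0, 0], [-0.6, 0.05, 0.54, 0, 0], [-0.6, 0, 0, 0, 0], [-0.6, 0, 0, 0, 0]]

```text
time_s: 5.03
tcp_pos: [0.4959, -0.0003, 0.1036]
eef_rot: [179.9, -0.0, -93.4]
contact_force: [-7.4, 1.8, 6.0]
gripper_width: 0.0281
gripper_force: 10.0
```

Emit:
jog_arm:
  deltas:
    - [[0.3, 0, 0, 0, 0], [0.3, 0, 0, 0, 0], [0.3, 0, 0, 0, 0], [0.3, 0, 0, 2, 0], [0.3, 0, 0, 4, 0], [0.3, 0, -1, 5, 0], [0.3, 0, -2, 3, 0], [0.3, 0, -1, 0, 0]]

```text
time_s: 6.02
tcp_pos: [0.4988, -0.0405, 0.2462]
eef_rot: [-179.7, 0.1, -93.4]
contact_force: [-0.3, -0.4, -1.6]
gripper_width: 0.0571
gripper_force: 0.0
```

```bash
python3 - <<'E'
from m import *
import json
im=r.capture("wrist");c=r.camera_info("wrist");cv2.imwrite("pics/w2.png",im);json.dump({k:np.array(v).tolist() for k,v in c.items()},open("c2.json","w"))
im=im.astype(int);b,g,rd=im[...,0],im[...,1],im[...,2];lo=im.min(2)
R=blobs(im,"w",(rd>g+60)&(rd>b+60),0,0,640,260,40);G=blobs(im,"w",(g>rd+50)&(g>b+30),0,0,640,260,40)
print(R,G)
t=cv2.imwrite("pics/top2.png",r.capture("top"))
E
```

```text
[([169.23, 162.08], [166, 159, 8, 7, 48]), ([326.86, 232.65], [312, 228, 31, 10, 286]), ([326.56, 244.17], [312, 241, 31, 7, 200])] [([165.16, 124.22], [162, 121, 8, 7, 45]), ([294.04, 220.98], [284, 216, 21, 11, 230])]
```

View pics/w2.png

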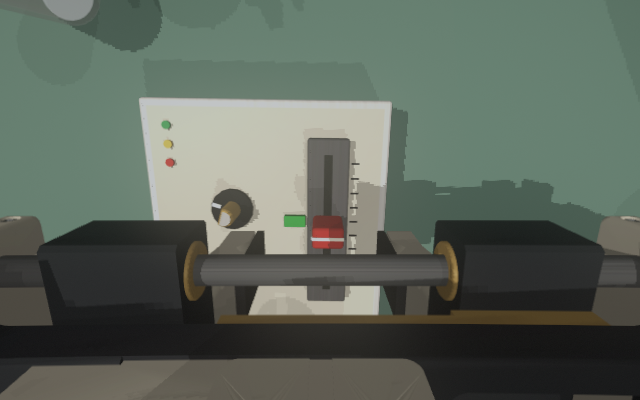

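The wrist view shows the slider line at (327,239) and the mark at (294,221); the offset should be parallax. I'll check it with rays, along with the bezel and spindle from both wrist poses.

```bash
cat > bz.py <<'E'
from m import *
import json
def bez(pic,c,box):
    # dark-collar ellipse outline incl. spindle/tick: fit circle to outer boundary on plane z=.066
    im=cv2.imread(pic).astype(int);x0,y0,x1,y1=box
    lo=im.min(2);m=np.zeros(lo.shape,np.uint8);m[y0:y1,x0:x1]=(im.max(2)[y0:y1,x0:x1]<95)*255
    cs=max(cv2.findContours(m,cv2.RETR_EXTERNAL,cv2.CHAIN_APPROX_NONE)[0],key=cv2.contourArea)
    P=np.array([plane("w",p,.066,c)[:2] for p in cv2.convexHull(cs)[:,0].astype(float)])
    (cx,cy),R=cv2.minEnclosingCircle((P*1000).astype(np.float32)); return cx,cy,R
E
python3 - <<'E'
from bz import *
y=np.array([.071,.9975]);x=np.array([.9975,-.071])
c=json.load(open("c2.json"));c1=json.load(open("c1.json"))
l=plane("w",(326.7,239.4),.1145,c);g=plane("w",(294.04,221),.066,c)
print("wrist",l.round(4),g.round(4),"err along y mm",(l-g)[:2]@y*1e3)
im=cv2.imread("pics/top2.png").astype(int);b,gg,rd=im[...,0],im[...,1],im[...,2]
R=blobs(im,"t",(rd>gg+60)&(rd>b+60),300,195,345,225);print(R)
p=np.mean([q[0] for q in R],0) if len(R)==2 else R[0][0]
l2=plane("top",p,.1145);g2=plane("top",(315.8,198.2),.066);print("top",l2.round(4),(l2-g2)[:2]@y*1e3)
print(bez("pics/w1.png",c1,(198,180,255,229)),bez("pics/w2.png",c,(205,180,262,229)))
# tick centre & tip top (w1 crop /5 + offset)
t=plane("w",(190+90/5,180+122/5),.066,c1);print("tick",t.round(4))
print("tip",plane("w",(190+133/5,180+190/5),.096,c1).round(4), tri([ray("w",(216.6,218),c1),ray("top",(322.4,174.2)),ray("scene",(348.6,230.3))]))
E
```

```text
wrist [ 0.4949 -0.0012  0.1145] [ 0.5271 -0.0037  0.066 ] err along y mm 0.22457252967599584
[]Traceback (most recent call last):
  File "<stdin>", line 8, in <module>
IndexError: list index out of range
```

```bash
python3 - <<'E'
from bz import *
c=json.load(open("c2.json"));c1=json.load(open("c1.json"))
print(bez("pics/w1.png",c1,(198,180,255,229)),bez("pics/w2.png",c,(205,180,262,229)))
t=plane("w",(208,204.4),.066,c1);print("tick",t.round(4))
print("tip",plane("w",(216.6,218),.096,c1).round(4), tri([ray("w",(216.6,218),c1),ray("top",(322.4,174.2)),ray("scene",(348.6,230.3))]))
E
```

```text
(590.6851806640625, -18.00606346130371, 21.331571578979492) (588.17529296875, -20.503149032592773, 20.840253829956055)
tick [ 0.6064 -0.0223  0.066 ]
tip [ 0.5895 -0.0167  0.096 ] (array([ 0.58890868, -0.01794368,  0.09136377]), [np.float64(0.0031047718674226945), np.float64(0.003632225322170314), np.float64(0.0014400111783325028)])
```

The slider is set to within 1 mm of the mark and released. Next I go over to the knob. The cardboard box (top about 0.17 m) has its edge at y≈-0.415, close to it, so I look first.

Emit:
jog_arm:
  deltas:
    - [[0.6, -0.7, -4.2, 0, 0], [0.6, -0.7, -4.2, 0, 0], [0.6, -0.7, -4.2, 0, 0], [0.6, -0.6, -4.2, 0, 0], [0.6, -0.6, -4.2, 0, 0], [0.6, -0.6, -4.0, 0, 0], [0.6, 0, 0, 0, 0], [0.6, 0, 0, 0, 0]]

```text
time_s: 7.12
tcp_pos: [0.458, -0.2896, 0.2423]
eef_rot: [179.9, 0.0, -93.4]
contact_force: [-0.7, 0.6, -0.1]
gripper_width: 0.0701
gripper_force: 0.0
```

```bash
python3 - <<'E'
from m import *
import json
s=r.get_state();im=r.capture("wrist");c=r.camera_info("wrist");cv2.imwrite("pics/w3.png",im);json.dump({k:np.array(v).tolist() for k,v in c.items()},open("c3.json","w"))
print(s["tcp_pos"],s["eef_rot"],s["joints"].round(1))
cv2.imwrite("pics/top3.png",r.capture("top")); cv2.imwrite("pics/scene3.png",r.capture("scene"))
im=im.astype(int)
print("white",blobs(im,"w",(im.min(2)>140),200,80,450,260,20));print("dark",blobs(im,"w",(im.max(2)<50),200,80,450,255,100))
E
```

```text
[ 0.45803782 -0.2896138   0.24232689] [ 1.79883640e+02  3.67034925e-02 -9.34212613e+01] [-11.6   8.2 -16.3  -0.  -65.5   8.2]
white [([307.94, 116.98], [297, 113, 23, 8, 162])]
dark [([397.78, 244.51], [390, 231, 22, 24, 334]), ([242.2, 246.7], [230, 236, 21, 18, 241])]
```

View pics/w3.png

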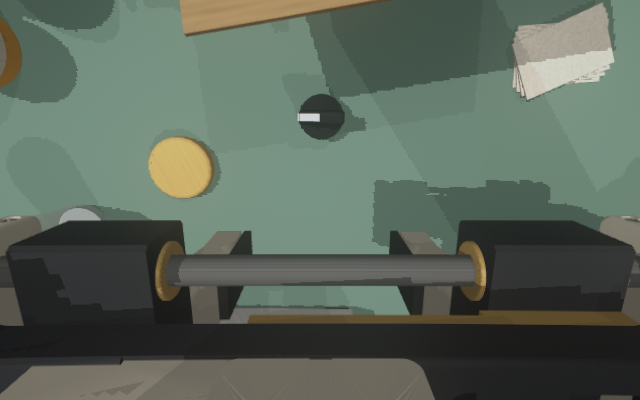

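Wrist view: the knob is at (321,117), stripe from (297,117) to (320,117) with the bar along image x. The box edge runs from (185,33) to (390,0), and the lid is at (181,168).

```bash
python3 - <<'E'
from m import *
import json
c=json.load(open("c3.json"));im=cv2.imread("pics/w3.png")
for p in((185,33),(390,0)): print("box .17",plane("w",p,.17,c).round(3),"z0",plane("w",p,0,c).round(3))
hi=im.max(2);m=np.zeros(hi.shape,np.uint8);m[85:150,290:355]=(hi[85:150,290:355]<60)*255
cs=max(cv2.findContours(m,cv2.RETR_EXTERNAL,cv2.CHAIN_APPROX_NONE)[0],key=cv2.contourArea);print(cv2.boundingRect(cs))
for z in(.024,.0):
    P=np.array([plane("w",p,z,c)[:2] for p in cs[:,0].astype(float)])*1000
    print(z,cv2.minEnclosingCircle(P.astype(np.float32)),P.min(0),P.max(0))
w=np.zeros(hi.shape,np.uint8);w[105:130,290:325]=(im.min(2)[105:130,290:325]>130)*255
pts=np.argwhere(w>0)[:,::-1].astype(float);P=np.array([plane("w",p,.056,c)[:2] for p in pts])*1000
print("stripe",cv2.minAreaRect(P.astype(np.float32)),P.min(0),P.max(0))
vx=cv2.fitLine(P.astype(np.float32),cv2.DIST_L2,0,.01,.01).ravel();print(vx,np.degrees(np.arctan2(vx[1],vx[0])))
# stripe height by triangulation of tip/inner edges with scene view
for a,b in(((298,117),(184.5,283)),((319.5,117),(181.3,277))): print(tri([ray("w",a,c),ray("scene",b)]))
cv2.imwrite("pics/w3c.png",cv2.resize(im[85:150,285:360],None,fx=8,fy=8,interpolation=cv2.INTER_NEAREST))
E
```

```text
box .17 [ 0.53  -0.406  0.17 ] z0 [ 0.591 -0.444  0.   ]
box .17 [ 0.411 -0.416  0.17 ] z0 [ 0.376 -0.463  0.   ]
(300, 94, 44, 44)
0.024 ((453.3194580078125, -352.3457946777344), 23.628440856933594) [ 430.35677849 -374.85070037] [ 476.1688193  -330.78574456]
0.0 ((453.2195739746094, -352.03961181640625), 25.20931625366211) [ 428.72061976 -376.04991176] [ 477.59751024 -329.03698718]
stripe ((466.2195129394531, -352.951904296875), (7.42245626449585, 21.118894577026367), 86.5661392211914) [ 455.51177355 -357.20042612] [ 476.92787438 -348.67673379]
[ 9.9626786e-01 -8.6315587e-02  4.6602237e+02 -3.5316388e+02] -4.9516797
(array([ 0.47572905, -0.35422083,  0.05526013]), [np.float64(0.0007198345293547681), np.float64(0.0007198345293549745)])
(array([ 0.45511053, -0.35316114,  0.0531803 ]), [np.float64(0.0008979088278667023), np.float64(0.0008979088278667388)])
```

View pics/w3c.png

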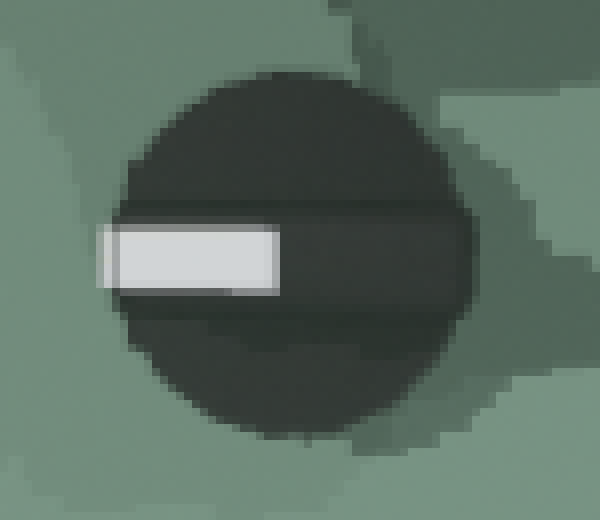

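The knob centre is (0.4535,-0.3525) with its bar at about -4° and its top at 0.055, matching the text. The box edge (y≈-0.413) rules out closing across the bar here, because the gripper body would hit it. So I'll take the bar by its ends, move it clear, then regrasp. I'll descend carefully.

Emit:
jog_arm:
  deltas:
    - [[0.6, -0.2, -3, 0, 0], [0.6, -0.25, -2.9, -3, 0], [0.6, 0, 0, -4, 0], [0.6, 0, 0, -4, 0], [0.6, 0, 0, -3.2, 0], [0.6, 0, 0, 0, 0]]

```text
time_s: 8.02
tcp_pos: [0.4527, -0.3477, 0.0995]
eef_rot: [179.7, 0.1, -93.3]
contact_force: [0.0, -0.6, 1.1]
gripper_width: 0.07
gripper_force: 0.0
```

Emit:
jog_arm:
  deltas:
    - [[0.6, 0, 0, -1, 0], [0.6, 0, 0, -1, 0], [0.6, 0, 0, 0, 0]]

```text
time_s: 8.4
tcp_pos: [0.4537, -0.3489, 0.0814]
eef_rot: [180.0, 0.0, -93.4]
contact_force: [-0.3, 0.2, 0.7]
gripper_width: 0.0705
gripper_force: 0.0
```

Emit:
jog_arm:
  deltas:
    - [[0.6, 0, -0.1, -0.8, 0], [0.6, 0, 0, -0.8, 0], [0.6, 0, 0, 0, 0]]

```text
time_s: 8.78
tcp_pos: [0.4534, -0.3499, 0.0647]
eef_rot: [179.9, 0.0, -93.4]
contact_force: [0.3, 0.3, -0.3]
gripper_width: 0.0698
gripper_force: 0.0
```

Emit:
jog_arm:
  deltas:
    - [[0.6, 0, 0, -0.8, 0], [0.6, 0, 0, -0.2, 0], [-0.2, 0, 0, 0, 0], [-0.2, 0, 0, 0, 0], [-0.2, 0, 0, 0, 0], [-0.2, 0, 0, 0, 0]]
  force: 20

```text
time_s: 9.52
tcp_pos: [0.454, -0.3501, 0.0557]
eef_rot: [-180.0, -0.0, -93.4]
contact_force: [-0.1, -0.6, -0.2]
gripper_width: 0.0439
gripper_force: 20.0
```

Emit:
jog_arm:
  deltas:
    - [[-0.2, 0, 0, 1, 0], [-0.2, 0, 2, 1, 0], [-0.2, 0, 3, 0, 0], [-0.2, 0, 3, 0, 0], [-0.2, 0, 2, 0, 0], [-0.2, 0, 0, -1, 0], [-0.2, 0, 0, -0.8, 0], [-0.2, 0, 0, -0.2, 0]]

```text
time_s: 10.52
tcp_pos: [0.4535, -0.2502, 0.0556]
eef_rot: [179.9, 0.0, -93.4]
contact_force: [-5.8, 8.8, 25.6]
gripper_width: 0.0436
gripper_force: 20.0
```

Emit:
jog_arm:
  deltas:
    - [[-0.2, 0, 0, 0, 0], [0.6, 0, 0, 0, 0], [0.6, 0, 0, 0, 0], [0.6, 0, 0, 0, 0], [0.6, 0, 0, 2, 0], [0.6, 0, 0, 3, 0], [0.6, 0, 0, 3, 0.1745], [0.6, 0, 0, 0, 0.1745]]

```text
time_s: 11.52
tcp_pos: [0.4554, -0.2505, 0.138]
eef_rot: [-179.8, -0.1, -73.0]
contact_force: [-0.2, 0.4, -0.7]
gripper_width: 0.0699
gripper_force: 0.0
```

Emit:
jog_arm:
  deltas:
    - [[0.6, 0, 0, 0, 0.1745], [0.6, 0, 0, 0, 0.1745], [0.6, 0, 0, 0, 0.1745], [0.6, 0, 0, 0, 0.1745], [0.6, 0, 0, 0, 0.1745], [0.6, 0, 0, 0, 0.1745], [0.2, 0, 0, 0, 0.1745], [0.2, 0, 0, 0, 0]]

```text
time_s: 12.52
tcp_pos: [0.4538, -0.2501, 0.1354]
eef_rot: [180.0, 0.0, -3.5]
contact_force: [0.1, -0.3, 0.4]
gripper_width: 0.0561
gripper_force: 0.0
```

```bash
python3 - <<'E'
from m import *
import json
s=r.get_state();im=r.capture("wrist");c=r.camera_info("wrist");cv2.imwrite("pics/w4.png",im);json.dump({k:np.array(v).tolist() for k,v in c.items()},open("c4.json","w"))
print(s["tcp_pos"],s["eef_rot"],s["joints"].round(1))
t=r.capture("top");cv2.imwrite("pics/top4.png",t)
cv2.imwrite("pics/v4.png",np.hstack([im[:300,130:500],t[100:400,250:550]]))
E
```

```text
[ 0.4538431  -0.2501158   0.13544848] [ 1.79998938e+02  1.30920912e-02 -3.47287773e+00] [ -7.1  11.7 -27.5   0.  -50.8  93.7]
```

View pics/v4.png

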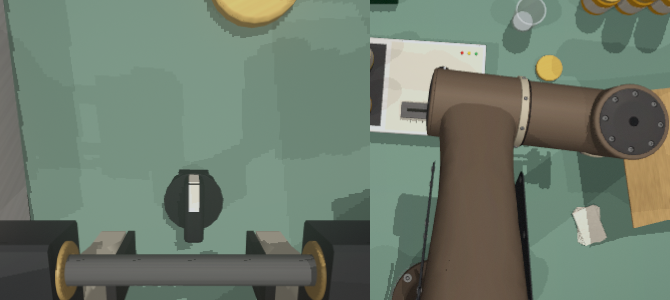

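In the wrist view the knob stands upright at full-image (324,200), with its bar along the tool's x and its stripe on the far (+x) end. The gripper is aligned, so I'll grip across the bar.

Emit:
jog_arm:
  deltas:
    - [[0.2, 0, -0.2, -3, 0], [0.2, 0, 0, -3, 0], [0.2, 0, 0, -2, 0], [0.2, 0, 0, -0.85, 0], [0.2, 0, 0, 0, 0], [-0.9, 0, 0, 0, 0], [-0.9, 0, 0, 0, 0], [-0.9, 0, 0, 0, 0]]
  force: 40

```text
time_s: 13.62
tcp_pos: [0.4542, -0.2521, 0.0476]
eef_rot: [180.0, -0.1, -3.4]
contact_force: [-0.7, 0.3, 0.2]
gripper_width: 0.0284
gripper_force: 0.0
```

Emit:
jog_arm:
  deltas:
    - [[-0.9, 0, 0, 0, 0], [-0.9, 0, 0, 0, 0], [-0.9, 0, 0, 0, 0], [-0.9, 0, 0, 0, 0]]

```text
time_s: 14.12
tcp_pos: [0.454, -0.2521, 0.0472]
eef_rot: [180.0, -0.0, -3.4]
contact_force: [-1.1, -0.6, 2.0]
gripper_width: 0.0137
gripper_force: 40.0
```

Emit:
jog_arm:
  deltas:
    - [[-0.9, 0, 0, 3, 0], [-0.9, 0, 0, 4, 0], [-0.9, 0, 2, 4, 0], [-0.9, 1, 4, 4, -0.05], [-0.9, 1, 4, 0.3, -0.05], [-0.9, 1, 4, 0, -0.05], [-0.9, 1, 4, 0, -0.05], [-0.9, 1, 4, 0, -0.03]]

```text
time_s: 15.12
tcp_pos: [0.5038, -0.0307, 0.1999]
eef_rot: [-180.0, 0.0, -16.7]
contact_force: [-0.3, -0.2, -0.2]
gripper_width: 0.0137
gripper_force: 40.0
```

Emit:
jog_arm:
  deltas:
    - [[-0.9, 1, 1.2, 0, 0], [-0.9, 0, 0, 0, 0], [-0.9, 0, 0, 0, 0]]

```text
time_s: 15.5
tcp_pos: [0.5135, -0.0207, 0.1997]
eef_rot: [180.0, 0.0, -16.6]
contact_force: [0.2, 0.2, -0.8]
gripper_width: 0.0137
gripper_force: 40.0
```

```bash
python3 - <<'E'
from m import *
import json
s=r.get_state();im=r.capture("wrist");c=r.camera_info("wrist");cv2.imwrite("pics/w5.png",im);json.dump({k:np.array(v).tolist() for k,v in c.items()},open("c5.json","w"))
print(s["tcp_pos"],s["eef_rot"],s["joints"].round(1))
print(proj("w",(.5895,-.019,.066),c),proj("w",(.5895,-.019,.096),c))
x,y=proj("w",(.5895,-.019,.066),c).astype(int)
a=cv2.resize(im[max(0,y-45):y+45,x-50:x+50],(600,540),interpolation=cv2.INTER_NEAREST);cv2.imwrite("pics/w5c.png",a);print(x-50,max(0,y-45),im[max(0,y-45):y+45].shape)
E
```

```text
[ 0.51349411 -0.02073652  0.19974014] [ 1.79974488e+02  4.43537864e-02 -1.65983389e+01] [ 19.6   7.5 -23.2  -0.  -59.4  53.8]
[290.60093293 106.07033001] [286.92142259 105.3446101 ]
240 61 (90, 640, 3)
```

View pics/w5c.png

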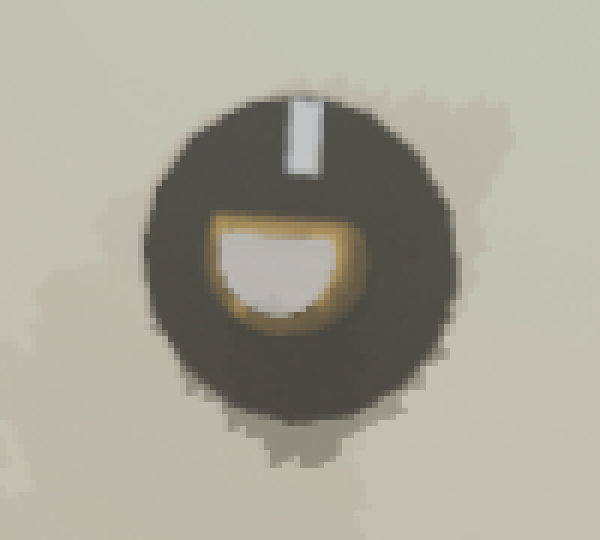

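The crop shows the collar centred at (290.3,104.0), the tick at (290.7,83.8) directly above it, and the spindle's flat facing the tick. I'll compute the centre and heading.

```bash
python3 - <<'E'
from bz import *
c=json.load(open("c5.json"));im=cv2.imread("pics/w5.png")
ang=lambda v:np.degrees(np.arctan2(v[1],v[0]))
print(bez("pics/w5.png",c,(262,74,320,134)))
lo=im.min(2).astype(int);hi=im.max(2).astype(int)
def mask(x0,y0,x1,y1,t):
    return np.argwhere(lo[y0:y1,x0:x1]>t)[:,::-1]+[x0,y0]
tk=mask(286,79,296,91,130);P=np.array([plane("w",p,.066,c)[:2] for p in tk.astype(float)])
B=plane("w",(290.3,104.0),.066,c)[:2];print("bez",B,"tick",P.mean(0),ang(P.mean(0)-B), "tick span",P.min(0),P.max(0))
l=cv2.fitLine((P*1e3).astype(np.float32),cv2.DIST_L2,0,.01,.01).ravel();print("tick own axis",ang(l[:2]))
a,b=plane("w",(240+222/6,61+232/6),.096,c),plane("w",(240+335/6,61+238/6),.096,c)
print("flat edge normal",ang((b-a)[:2])+90)
sp=mask(273,97,298,116,150);Q=np.array([plane("w",p,.096,c)[:2] for p in sp.astype(float)])
print("tip box",len(sp),Q.min(0),Q.max(0),Q.mean(0))
# tip top axis from round left/right/back extents: radius 6.8 mm; along flat direction midpoint of edges
th=np.radians(-17);u=np.array([np.cos(th),np.sin(th)]);v=np.array([-u[1],u[0]])
print("along v",(Q@v).min(),(Q@v).max(),"u",(Q@u).min(),(Q@u).max());print("centre",u*((Q@u).min()+.0068)+v*((Q@v).min()+(Q@v).max())/2)
# height: triangulate tip face centroid with w1 view and c5 view
c1=json.load(open("c1.json"));print(tri([ray("w",sp.mean(0),c),ray("w",(216.6,218),c1)]))
E
```

```text
(590.9612426757812, -18.584890365600586, 20.521697998046875)
bez [ 0.59107068 -0.01925898] tick [ 0.60550135 -0.02394921] -18.005079586155535 tick span [ 0.6014293  -0.02705385] [ 0.6093391  -0.02102077]
tick own axis -24.32725
flat edge normal -19.462308269374944
tip box 199 [ 0.58455339 -0.02517697] [ 0.59492951 -0.01212448] [ 0.58955804 -0.01809408]
along v 0.14843056965264387 0.16121977057440956 u 0.56472763706376 0.5728924106017422
centre [ 0.5918211  -0.01903846]
(array([ 0.58914543, -0.01780608,  0.09795386]), [np.float64(0.0005715777716529639), np.float64(0.0005715777716530723)])
```

Emit:
jog_arm:
  deltas:
    - [[-0.9, 2.5, 0.1, 0, -0.036], [-0.9, 3, 0.07, 0, 0], [-0.9, 2.2, 0, 0, 0], [-0.9, 0, 0, -2, 0], [-0.9, 0, 0, -2, 0], [-0.9, 0, 0, -1, 0], [-0.9, 0, 0, 0, 0], [-0.9, 0, 0, 0, 0]]

```text
time_s: 16.55
tcp_pos: [0.5914, -0.0185, 0.1509]
eef_rot: [-180.0, -0.1, -18.6]
contact_force: [-0.1, 0.3, -0.2]
gripper_width: 0.0141
gripper_force: 40.0
```

Emit:
jog_arm:
  deltas:
    - [[-0.9, 0, 0, -0.4, 0], [-0.9, 0, 0, -0.4, 0], [-0.9, 0, 0, -0.3, 0], [-0.9, 0, 0, -0.2, 0], [-0.9, 0, 0, 0, 0]]

```text
time_s: 17.18
tcp_pos: [0.5909, -0.0184, 0.1368]
eef_rot: [180.0, 0.0, -18.6]
contact_force: [0.1, -1.0, 0.4]
gripper_width: 0.0138
gripper_force: 40.0
```

It is on the spindle by about 6 mm with no force. Continue.

Emit:
jog_arm:
  deltas:
    - [[-0.9, 0, 0, -0.3, 0], [-0.9, 0, 0, -0.3, 0], [-0.9, 0, 0, -0.3, 0], [-0.9, 0, 0, -0.2, 0], [-0.9, 0, 0, 0, 0]]

```text
time_s: 17.8
tcp_pos: [0.5909, -0.0184, 0.1259]
eef_rot: [180.0, 0.0, -18.6]
contact_force: [0.0, 0.3, -0.4]
gripper_width: 0.0137
gripper_force: 40.0
```

Emit:
jog_arm:
  deltas:
    - [[-0.9, 0, 0, -0.3, 0], [-0.9, 0, 0, -0.3, 0], [-0.9, 0, 0, -0.2, 0], [-0.9, 0, 0, 0, 0]]

```text
time_s: 18.3
tcp_pos: [0.5912, -0.0183, 0.1192]
eef_rot: [-180.0, -0.1, -18.6]
contact_force: [-3.1, 1.3, 8.6]
gripper_width: 0.0135
gripper_force: 40.0
```

Emit:
jog_arm:
  deltas:
    - [[-0.9, 0, 0, -0.3, 0], [-0.9, 0, 0, -0.2, 0], [-0.9, 0, 0, -0.1, 0], [-0.9, 0, 0, 0, 0]]

```text
time_s: 18.8
tcp_pos: [0.5914, -0.0184, 0.1149]
eef_rot: [-180.0, -0.1, -18.6]
contact_force: [-7.4, 1.5, 21.6]
gripper_width: 0.0138
gripper_force: 40.0
```

Emit:
jog_arm:
  deltas:
    - [[-0.9, 0, 0, -0.1, 0], [-0.9, 0, 0, 0, 0], [-0.9, 0, 0, 0, 0]]

```text
time_s: 19.18
tcp_pos: [0.5915, -0.0184, 0.1149]
eef_rot: [-180.0, -0.2, -18.6]
contact_force: [-10.6, 1.7, 28.5]
gripper_width: 0.0137
gripper_force: 40.0
```

The spindle has hit its stop: TCP is at 0.1149, where 0.115 was expected, the push has risen to 28 N, and the grip is not slipping. I'll hand it in.

```bash
python3 - <<'E'
from plant import r
s=r.get_state();print(s["tcp_pos"],s["contact_force"],s["time_s"]);print(r.close_job())
E
```

```text
[ 0.59150048 -0.01840246  0.11487062] [-10.6319761    1.68206828  28.54662405] 19.175
the job is handed in; nothing more can be done
None
```

The job is handed in at 19.2 s: the slider was set level with the green mark and let go, and the gripper still holds the knob on the spindle, pressed to its stop with about 28 N.

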